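# Fetch the red stamp from the revolving rack

### The job

Turn the revolving stamp rack by its knob or rotor until the red stamp's pocket is lined up with the white pointer at the front, with the stamp still in it. Then take the red stamp out of its leaning pocket and stand it gently, upright and die down, on the felt of the open ink pad, well inside the rim. Leave the other stamps in their pockets and the other things on the desk where they are.

Things in the scene. Friction and masses are not known exactly. Their poses are not given: they have to be found in the camera images.
- red_mid (a point): Wanted loose hand stamp, RED handle, 72 mm long: this point is half-way up, its z runs from die to handle top. From the underside up: square foot 36 x 36 mm, 16 mm thick; round neck 16 mm across; square handle 22 x 22 mm from 34 to 72 mm, faces parallel to the foot's. In the rack it leans outward 0.56 rad from vertical, two handle faces looking sideways along the rim; lifts out along its axis.
- pocket_red (a point): Centre of the inner floor of the red stamp's white pocket, on the rotor, 75 mm from the turning axis, 42 mm above the desk. The pocket is a square tray, 40 x 40 mm inside, walls 3 mm thick and 12 mm high, leaning outward 0.56 rad. Its x axis is level, from the turning axis to this pocket. Five pockets, 72 deg apart, counter-clockwise from above: red, blue, empty, green, yellow.
- rack_knob (a point): Middle of the black bar knob on top of the rotor, on the upright turning axis, 153 mm above the desk. Bar 52 mm long (along this x axis, which points to the red pocket), 14 mm thick, 34 mm tall (136 to 170 mm above the desk). The rotor turns both ways without stops, against 0.07 N m of friction, and stays where left. The stamps reach 110 mm above the desk and 125 mm from the axis.
- front_mark (a point): Front place of the rack, over the white pointer sticking out of the black fixed foot (foot 190 mm across, pointer reaching 135 mm from the axis). The point is 75 mm from the turning axis, 42 mm above the desk: exactly where pocket_red comes when that pocket faces front. Fixed; roughly on the robot's side.
- pad_top (a point): Centre of the top of the open ink pad's dark red felt, 12 mm above the desk; felt 92 mm (x) by 116 mm (y), hard enough to stand things on; a dark steel rim 4 mm thick stands 4 mm above it. The open lid leans on the +x side, reaching 140 mm from this point and 65 mm above the desk. Fixed.
- blue_mid (a point): loose hand stamp like the red one, but with a blue handle: point at its centre, half-way up; a bystander that must stay in its pocket
- pocket_blue (a point): centre of the inner floor of the blue stamp's pocket, on the rotor, 75 mm from its axis
- green_mid (a point): loose hand stamp like the red one, but with a green handle: point at its centre, half-way up; a bystander that must stay in its pocket
- pocket_green (a point): centre of the inner floor of the green stamp's pocket, on the rotor, 75 mm from its axis
- yellow_mid (a point): loose hand stamp like the red one, but with a yellow handle: point at its centre, half-way up; a bystander that must stay in its pocket
- pocket_yellow (a point): centre of the inner floor of the yellow stamp's pocket, on the rotor, 75 mm from its axis
- water_bottle: loose navy drinks bottle, 72 mm across, 230 mm tall; origin under its centre; a bystander to leave alone
- spray_bottle: loose amber bottle with paper label, 48 mm across, 150 mm tall; origin under its centre; a bystander to leave alone
- bead_jar: loose green glass jar, 72 mm across, 85 mm tall; origin under its centre; a bystander to leave alone
- tape_dispenser: loose black tape dispenser, 130 x 52 x 76 mm, long side along its x; origin under its centre; a bystander to leave alone
- stapler: loose red and black stapler, 140 x 34 x 60 mm, long side along its x; origin under its centre; a bystander to leave alone
- glue_stick: loose white and yellow glue stick standing, 28 mm across, 95 mm tall; origin under its centre; a bystander to leave alone
- rotor (a joint): turn of the rack's rotor from where it stood at the start (0), counter-clockwise from above positive, rad
- stamp_red: the red stamp (about 60 g), origin at the centre of its underside (die), z towards the handle
Mind the look-alikes: they are no part of the job. Leave any turquoise look-alike of the stamp_red alone. Of the things that look like the part that bears front_mark, the larger one is meant.

How it is judged:
By the outcome, as a careful person would: the job done as asked, in the order asked, and still so for the second after the job is handed in, with the robot touching nothing.
It also fails if it takes over 67 s, if anything falls off the work surface, if the arm or the gripper's body presses on something with over 40 N, if the wrist force passes 120 N, or if a joint passes its speed limit or range.

### The arm

A 6-joint arm with a two-finger parallel gripper is mounted at the origin on the work surface. World frame = base frame: x ahead of the robot, y to its left, z up, the work surface at z = 0. Lengths are in mm, angles in degrees, forces in N, time in s.
With the tool pointing down it reaches from about 300 to 850 mm from the base axis. Payload 4.2 kg.
Tool frame: the origin (TCP) lies on the centre line of the jaws, within the pads' length; the fingertips stand 14 mm ahead of it and the grasp point (between the pads) lies 5 mm behind it; z points along the fingers, y is the line along which they close (so a half turn about z gives the same grasp; the last joint's range is limited). The gripper opens to 91 mm and grips with 3 to 60 N. Pads are 32 mm wide; open, the fingers measure 118 mm over their backs; the gripper's body (76 mm by 178 mm) begins 60 mm behind the grasp point.
Start: joints at [65.776, 18.312, 89.639, -0, 72.044, -1.146], TCP at [225.402, 528.997, 206.676] pointing down, gripper open.
Joint ranges: [-177.97, 177.97], [-48.28, 115.42], [12.27, 149.76], [-77.06, 257.06], [2.81, 150.46], [-146.56, 146.56]. Speed limits (degrees/s): [147.25, 147.25, 180, 180, 180, 180].

### API

Orientations are given as [roll, pitch, yaw] about the fixed x, y, z axes, in that order (R = Rz(yaw) Ry(pitch) Rx(roll)).
In Python, from workcell import env gives the robot as it stands.
- The arm moves only by the tool arm_command, never from a script. Its argument "motion" is a list of rows, each an object with "offset": the shift along the tool's x, y, z in m, a list of three; "spin": the turn about the tool's z in rad. In form: [{"offset": [tx, ty, tz], "spin": spin}, ...]. A call has 1 to 5 rows; each row shifts and turns the commanded pose from where the row before left it, along the tool's axes as they then stand; what a row does not reach is not made up. A row lasts 1/8 s, in which the tool goes at most 62.5 mm and 10.7 degrees, less where a joint would pass 70% of its speed; a pose out of reach is approached as far as the arm can. A call with a gripper value outside its range is refused whole. "jaw" is the finger opening in m, from 0 to 0.0912, set as the call begins (left out, the last holds). The fingers move at their own pace and stop on an object; "newtons" is the grip in N (left out, the last holds). Time passes only in rows, so rows that do not move let the fingers close. It gives the time, the measured TCP pose, the force, the opening and the grip force at its end, in the units of the state.
- env.state(): the state, without advancing time (a new reading comes with each control period).
- env.grab_frame(name): name is "side" or "top"; returns (picture, depth): 480x640x3 uint8, blue, green, red; 480x640 float32, mm along the optical axis (not along the pixel's ray), 0 where there is no reading.
- env.camera_model(name): a dict with "fx", "fy", "cx", "cy" (pixels), "eye" and "rotation" of the camera in the world. Camera axes: x right, y down, z forward; pixel columns grow to the right and rows downward; lengths in mm; the calibration is good to about 2 mm. A picture is of the moment at which its call begins. camera_model takes no time and is no camera call.
- env.job_done(): hands the job in; it is judged then, once.
Trained networks look in the newest picture that a camera, given by its name, has taken for a name from the list of things; names that differ only in an ending like _2 or _b are one class to them, and where a whole thing is asked for, a point or a joint stands for the part that bears it (a point fixed in the world has none). Each returns a list of dicts, best first, with "score" (0 to 1); they miss things now and then, are a little off and sometimes report something else, mostly with a low value. They report only what shows in the picture. A call takes as long as a camera call. They do not tell look-alikes from the thing itself.
- env.boxes_of(camera, target): "bbox" ([left, top, right, bottom] in pixels, round what is visible of it).
- env.pinpoint(camera, target): "location" ([column, row] in pixels: a listed point, or the origin of a listed thing).
The state is a dict: "time_s": time; "qpos": joint angles; "qvel": joint speeds; "effort": joint torques, N m; "ee_pos": TCP position; "ee_rot": TCP orientation; "force": force on the tool from outside, world axes, zero at the start; "torque": the same for the moment, N m; "gripper_width": finger opening in mm; "gripper_force": force on a finger pad.
Only numpy, scipy, OpenCV 4.12 (cv2) and the standard library are available. Lean on these libraries where they do the work, as an engineer would, in place of code of your own. Each camera call takes 0.05 s, during which the arm holds its last target. There are 200 camera calls.

## Working session

There is one attempt and no reset: what is moved stays moved. The work goes in short steps, Python scripts to look and compute and a tool call to move; the robot and the scene stay as the last step left them, time stands still between calls to the robot, and variables do not carry over. Pictures are saved under pics/ and viewed, at most 10 in all, crops included, and the job is handed in when it is done.

Besides the shell and the picture viewer there is one more tool, called after ">>>" as name(argument=value, ...), one argument or row to a line, values as JSON. arm_command: Moves the arm, as the interface text tells. Its arguments: {"type":"object","properties":{"motion":{"type":"array"},"jaw":{"type":"number"},"newtons":{"type":"number"}},"required":["motion"]}

```bash
mkdir -p pics; ls; cat > h.py <<'E'
import numpy as np, cv2
from workcell import env
def ray(cam,px):
    m=env.camera_model(cam); d=np.array([(px[0]-m["cx"])/m["fx"],(px[1]-m["cy"])/m["fy"],1.])
    return np.array(m["eye"],float), np.array(m["rotation"],float)@d
def deproj(cam,px,depth):
    e,d=ray(cam,px); return e+d*depth
def atz(cam,px,z):
    e,d=ray(cam,px); return e+d*(z-e[2])/d[2]
def tri(p1,p2):
    (a,u),(b,v)=ray("side",p1),ray("top",p2)
    s=np.linalg.lstsq(np.c_[u,-v],b-a,rcond=None)[0]
    P,Q=a+u*s[0],b+v*s[1]; return (P+Q)/2,np.linalg.norm(P-Q)
E
python3 - <<'E'
from h import *
np.set_printoptions(precision=1,suppress=True)
for c in("side","top"):
    im,d=env.grab_frame(c); cv2.imwrite(f"pics/{c}0.png",im); np.save(f"{c}_d.npy",d)
    m=env.camera_model(c); print(c,m["eye"],np.array(m["rotation"]).tolist(),m["fx"])
    for n in ["red_mid","pocket_red","rack_knob","front_mark","pad_top","blue_mid","green_mid","yellow_mid"]:
        print(n,[(np.round(r["location"],1).tolist(),round(r["score"],2)) for r in env.pinpoint(c,n)[:4]])
print(env.state())
E
```

```text
pics
side [ 278.7 -906.8  852.1] [-128.16642662580531, 0.32057790338168335, -14.459363101355198] 481.16500398220404
red_mid [([329.3, 209.0], 0.73), ([258.1, 252.0], 0.57), ([323.6, 200.0], 0.49)]
pocket_red [([326.6, 208.9], 0.84), ([325.0, 196.6], 0.71), ([424.7, 358.9], 0.5)]
rack_knob [([340.0, 189.6], 0.64)]
front_mark [([319.9, 230.4], 0.82)]
pad_top [([330.0, 347.4], 0.87)]
blue_mid [([308.7, 214.7], 0.67), ([444.7, 315.6], 0.28)]
green_mid [([371.9, 220.1], 0.55), ([342.3, 190.6], 0.16)]
yellow_mid [([363.8, 201.6], 0.52)]
top [ 418.9  -26.3 1305.3] [-176.35915982583307, -0.05707574646991971, -88.66172659149461] 548.5957967671703
red_mid [([199.4, 195.7], 0.83), ([254.6, 292.0], 0.67)]
pocket_red [([212.9, 194.3], 0.67)]
rack_knob [([236.4, 179.8], 0.79)]
front_mark [([188.9, 386.1], 0.87), ([253.2, 219.6], 0.67), ([225.0, 159.5], 0.58), ([210.6, 196.5], 0.55)]
pad_top [([411.3, 255.0], 0.75)]
blue_mid [([218.8, 152.2], 0.32)]
green_mid [([266.2, 156.5], 0.77), ([263.8, 161.9], 0.27)]
yellow_mid [([219.1, 149.7], 0.64)]
{'time_s': 0.9, 'qpos': array([65.8, 18.3, 89.6,  0. , 72. , -1.1]), 'qvel': array([-0., -0., -0.,  0., -0., -0.]), 'effort': array([ -0. , -41.2, -23.2,   0.1,   0. ,  -0. ]), 'ee_pos': array([225.4, 529. , 206.7]), 'ee_rot': array([180. ,  -0. , 156.9]), 'force': array([-0.3, -0.1, -0.1]), 'torque': array([ 0., -0., -0.]), 'gripper_force': 0.0, 'gripper_width': 91.3026216471153}
```

View pics/side0.png

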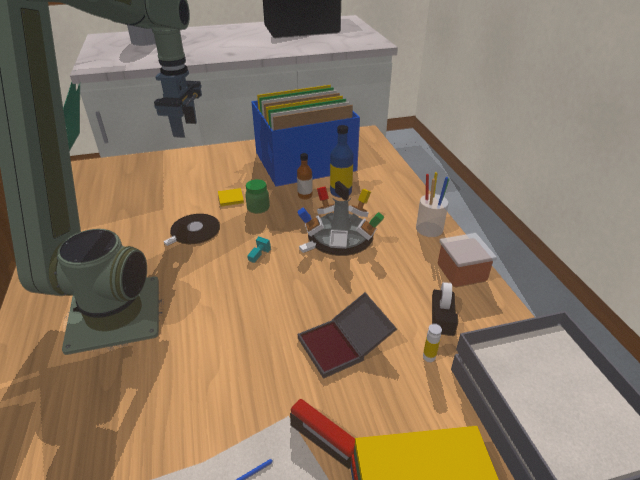

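View pics/top0.png

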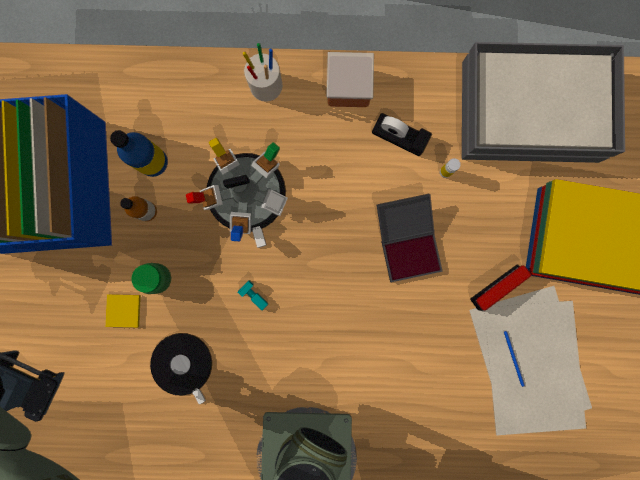

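The side view shows the rack at about (340,225), with red at (323,194), its pointer at (308,247) and the pad at (332,347). The top view shows the rack at (246,190), the red handle at (194,197), the pointer at (259,237) and the pad felt at (412,257).

Things that could be mistaken for the target:
- **Red stamp:** the turquoise decoy at top (253,295) and the stapler at (500,287). I choose the red handle at (194,197).
- **Front mark:** the smaller black disc with a pointer at (181,364). I choose the larger rack foot at (246,190).

```bash
python3 - <<'E'
s=open('h.py').read().replace('np.array(m["rotation"],float)@d','Rotation.from_euler("xyz",m["rotation"],degrees=True).as_matrix()@d').replace("import numpy as np, cv2","import numpy as np, cv2\nfrom scipy.spatial.transform import Rotation")
open('h.py','w').write(s)
E
python3 - <<'E'
from h import *
np.set_printoptions(precision=1,suppress=True)
print(env.camera_model("top"))
for n,a,b in [("red",(329.3,209),(199.4,195.7)),("red2",(323.6,200),(199.4,195.7)),("knob",(340,189.6),(236.4,179.8)),("pad",(330,347.4),(411.3,255)),("front",(319.9,230.4),(253.2,219.6)),("pocket",(325,196.6),(212.9,194.3)),("pocket",(326.6,208.9),(212.9,194.3)),("green",(371.9,220.1),(266.2,156.5)),("yellow",(363.8,201.6),(219.1,149.7))]:
    print(n,*tri(a,b))
# depth clouds
def cloud(c):
    d=np.load(f"{c}_d.npy"); im=cv2.imread(f"pics/{c}0.png"); v,u=np.nonzero(d>0)
    m=env.camera_model(c); R=Rotation.from_euler("xyz",m["rotation"],degrees=True).as_matrix()
    P=np.c_[(u-m["cx"])/m["fx"],(v-m["cy"])/m["fy"],np.ones(len(u))]*d[v,u][:,None]
    return P@R.T+m["eye"],cv2.cvtColor(im,cv2.COLOR_BGR2HSV)[v,u].astype(int),u,v
for c in("top","side"):
    P,H,u,v=cloud(c); np.savez(f"{c}_c.npz",P=P,H=H,u=u,v=v)
    k=tri((340,189.6),(236.4,179.8))[0]
    r=np.hypot(*(P[:,:2]-k[:2]).T)
    for n,s in [("knob",(r<40)&(P[:,2]>133)&(P[:,2]<185)),("knobtop",(r<40)&(P[:,2]>160)&(P[:,2]<185))]:
        Q=P[s]; w,V=np.linalg.eigh(np.cov(Q[:,:2].T)); a=(Q[:,:2]-Q[:,:2].mean(0))@V
        print(c,n,s.sum(),Q.mean(0),(Q[:,:2].max(0)+Q[:,:2].min(0))/2,Q[:,2].max(),"ext",np.ptp(a,axis=0),"dir",np.degrees(np.arctan2(V[1,1],V[0,1])))
    for n,h0,h1 in [("red",0,5),("blue",110,130),("green",50,75),("yellow",22,32)]:
        s=(r<150)&(r>50)&(P[:,2]>50)&(P[:,2]<125)&(H[:,1]>180)&(H[:,0]>=h0)&(H[:,0]<=h1)&(H[:,2]>60)
        Q=P[s]
        if len(Q): print(c,n,len(Q),np.median(Q,0),Q.max(0),"angle",np.degrees(np.arctan2(*(np.median(Q,0)-k)[[1,0]])))
im=cv2.imread("pics/top0.png")[125:260,170:320]; im=cv2.resize(im,None,fx=5,fy=4.4,interpolation=cv2.INTER_CUBIC)
cv2.imwrite("pics/crop1.png",im)
E
```

```text
{'fx': 548.5957967671703, 'fy': 548.5957967671703, 'cx': 321.3395125887985, 'cy': 242.5801337464574, 'eye': array([ 418.9,  -26.3, 1305.3]), 'rotation': array([-176.4,   -0.1,  -88.7])}
red [608.3 262.5  25.7] 8.9238025109477
red2 [595.4 254.6  66.4] 5.266446140596639
knob [616.5 157.3 158. ] 7.907438561629294
pad [ 476.  -239.     8.2] 1.9751790644859117
front [548.5 131.9  50.6] 1.2048195241796351
pocket [591.8 217.1 102.6] 9.804630834998084
pocket [599.4 227.3  52. ] 9.416233192206013
green [689.4 103.4  79.5] 0.9924917580300185
yellow [704.4 212.7  68.5] 0.28283607043488374
top knob 238 [615.9 155.5 164.6] [612.2 157.3] 175.12473449085246 ext [33.7 52.1] dir 103.21945571328563
top knobtop 184 [617.1 157.  169.5] [617.3 157.3] 175.12473449085246 ext [15.2 52.2] dir 104.3409533285114
top red 169 [590.2 256.1  98.9] [604.7 277.4 110.7] angle 104.92138772090186
top blue 17 [521.9 159.8  92.4] [529.9 168.1 106.5] angle 178.48619534065782
top green 135 [696.9  91.7 100.4] [715.7 108.3 111.2] angle -39.22299448002022
top yellow 173 [703.5 212.6  99.3] [723.8 230.4 110.8] angle 32.43897569341365
side knob 204 [614.8 151.3 155.9] [614.  157.9] 172.8127460981492 ext [39.  57.6] dir 108.67605032977565
side knobtop 88 [615.9 154.2 167.8] [616.9 156.8] 172.8127460981492 ext [14.7 53.1] dir 106.92580221052282
side red 97 [588.9 253.6  91.5] [602.1 274.5 107.2] angle 105.98055206087223
side blue 22 [504.3 165.8 102.4] [512.1 176.2 107.3] angle 175.68674522181848
side yellow 109 [701.8 209.9  91.8] [720.4 224.1 109. ] angle 31.60843611374982
```

View pics/crop1.png

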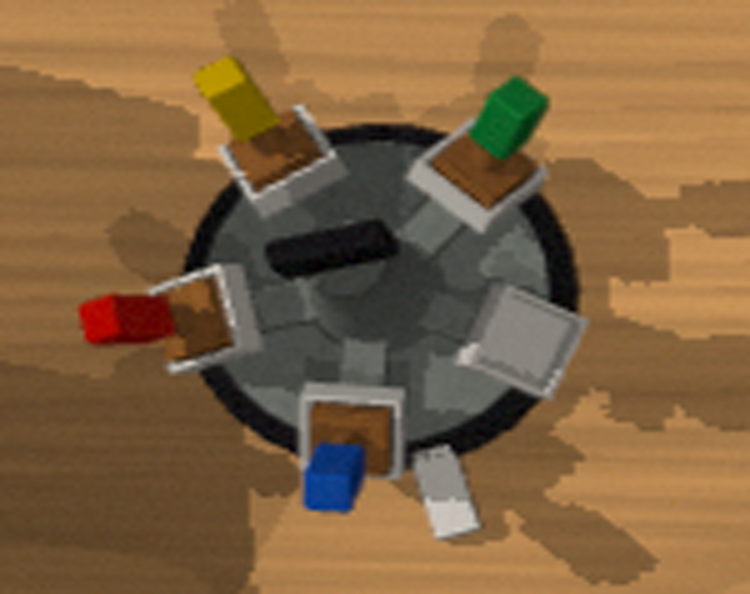

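The crop confirms the choice: the red stamp is at crop (125,318) in a white pocket, the black bar knob is at (332,248), the pointer runs from (437,455) to (462,535), and the rack foot is the large one.

```bash
python3 - <<'E'
from h import *
np.set_printoptions(precision=1,suppress=True)
k=np.array([617,157])
for c in("top","side"):
    z=np.load(f"{c}_c.npz"); P,H=z["P"],z["H"]; r=np.hypot(*(P[:,:2]-k).T); a=np.degrees(np.arctan2(P[:,1]-157,P[:,0]-617))%360
    s=(r>97)&(r<145)&(H[:,1]<60)&(H[:,2]>130)&(P[:,2]<45)&(a>185)&(a<220)
    Q=P[s]; w,V=np.linalg.eigh(np.cov(Q[:,:2].T)); print(c,len(Q),Q.mean(0),"ang",a[s].mean(),a[s].min(),a[s].max(),r[s].max(),"dir",np.degrees(np.arctan2(V[1,1],V[0,1]))%180+180)
    # felt: dark red
    pd=np.hypot(P[:,0]-476,P[:,1]+239)
    s=(pd<110)&(H[:,1]>130)&((H[:,0]<8)|(H[:,0]>170))&(H[:,2]<140)&(P[:,2]<30)
    Q=P[s]; rect=cv2.minAreaRect(Q[:,:2].astype(np.float32)); print("felt",len(Q),np.median(Q,0),Q.mean(0),rect)
    s=(pd<190)&(P[:,2]>25); Q=P[s]; print("lid",len(Q),Q.min(0),Q.max(0),Q.mean(0))
    s=(r<150)&(r>50)&(P[:,2]>50)&(P[:,2]<125)&(H[:,1]>180)&(H[:,0]<=5)&(H[:,2]>60); Q=P[s]
    # red handle: tangential mid using top face
    t=np.radians(104.5); o=np.array([np.cos(t),np.sin(t)]); n=np.array([-o[1],o[0]])
    x=(Q[:,:2]-k)@o; y=(Q[:,:2]-k)@n; print("red radial",x.min(),x.max(),"tang",np.percentile(y,[2,50,98]),"z",np.percentile(Q[:,2],[2,98]))
E
```

```text
top 135 [507.6 121.8  13.4] ang 197.8197857684399 187.43915074754582 203.44582311724216 133.73808808988852 dir 199.4182986473416
felt 1571 [ 471.5 -240.2   13.2] [ 471.7 -240.1   13.2] ((472.2663269042969, -240.29551696777344), (84.56549072265625, 115.77294921875), 13.465593338012695)
lid 1870 [ 362.  -414.8   25. ] [ 615.4 -149.8   74.1] [ 552.9 -232.9   45.2]
red radial 86.78600360601426 122.96480777905582 tang [-10.3   1.   10.6] z [ 77.7 109.2]
side 71 [506.6 123.3  12.4] ang 196.95440709016256 185.45230132318267 203.8685344287656 134.26560273934032 dir 198.82830775782912
felt 784 [ 478.2 -243.5   12. ] [ 476.7 -241.2   12.1] ((472.6195068359375, -234.976806640625), (84.42634582519531, 110.77737426757812), 12.431474685668945)
lid 1772 [ 362.4 -412.9   25. ] [ 614.3 -148.7   69.4] [ 557.3 -227.1   44.4]
red radial 88.48319432667721 120.52986472621056 tang [-7.7  3.4 12.1] z [ 77.3 105.8]
```

>>> arm_command(
  motion=[
    {"offset":[0,0,-0.03],"spin":0.15},
    {"offset":[0,0,-0.03],"spin":0.15},
    {"offset":[0,0,0],"spin":0.15},
    {"offset":[0,0,0],"spin":0.15},
    {"offset":[0,0,0],"spin":0.15},
  ],
  jaw=0.06,
  newtons=15,
)

```text
time_s: 1.52
ee_pos: [225.4, 529.0, 266.8]
ee_rot: [180.0, -0.0, 113.7]
force: [0.5, 0.5, -0.1]
gripper_width: 59.8
gripper_force: 0.0
```

>>> arm_command(
  motion=[
    {"offset":[0,0,-0.04],"spin":0.16},
    {"offset":[-0.045,0.028,0],"spin":0},
    {"offset":[-0.045,0.028,0],"spin":0},
    {"offset":[-0.045,0.028,0],"spin":0},
    {"offset":[-0.045,0.028,0],"spin":0},
  ],
)

```text
time_s: 2.15
ee_pos: [380.6, 382.3, 306.8]
ee_rot: [180.0, -0.0, 104.8]
force: [1.3, 0.5, 0.4]
gripper_width: 59.8
gripper_force: 0.0
```

>>> arm_command(
  motion=[
    {"offset":[-0.045,0.028,0],"spin":0},
    {"offset":[-0.045,0.028,0],"spin":0},
    {"offset":[-0.045,0.028,0],"spin":0},
    {"offset":[-0.045,0.028,0],"spin":0},
    {"offset":[-0.045,0.028,0],"spin":0},
  ],
)

```text
time_s: 2.78
ee_pos: [573.5, 200.4, 306.7]
ee_rot: [180.0, -0.0, 104.8]
force: [-0.3, 1.0, -0.8]
gripper_width: 60.2
gripper_force: 0.0
```

>>> arm_command(
  motion=[
    {"offset":[-0.053,0.031,0],"spin":0},
    {"offset":[0,0,0.05],"spin":0},
    {"offset":[0,0,0.05],"spin":0},
    {"offset":[0,0,0.025],"spin":0},
    {"offset":[0,0,0.025],"spin":0},
  ],
)

```text
time_s: 3.4
ee_pos: [615.7, 158.2, 155.4]
ee_rot: [-180.0, -0.0, 104.8]
force: [1.0, 1.1, 1.1]
gripper_width: 60.1
gripper_force: 0.0
```

>>> arm_command(
  motion=[
    {"offset":[0,0,0],"spin":0},
    {"offset":[0,0,0],"spin":0},
    {"offset":[0,0,0],"spin":0},
    {"offset":[0,0,0],"spin":0},
    {"offset":[0,0,0],"spin":0},
  ],
  jaw=0.0,
)

```text
time_s: 4.03
ee_pos: [617.6, 158.8, 157.4]
ee_rot: [179.7, -0.0, 104.8]
force: [-0.2, -0.8, 2.0]
gripper_width: 14.0
gripper_force: 15.0
```

>>> arm_command(
  motion=[
    {"offset":[0,0,0],"spin":-0.1},
    {"offset":[0,0,0],"spin":-0.15},
    {"offset":[0,0,0],"spin":-0.15},
    {"offset":[0,0,0],"spin":-0.15},
    {"offset":[0,0,0],"spin":-0.15},
  ],
)

```text
time_s: 4.65
ee_pos: [618.0, 159.2, 157.4]
ee_rot: [179.7, 0.2, 145.1]
force: [4.6, 1.5, -0.8]
gripper_width: 13.8
gripper_force: 15.0
```

>>> arm_command(
  motion=[
    {"offset":[0,0,0],"spin":-0.15},
    {"offset":[0,0,0],"spin":-0.15},
    {"offset":[0,0,0],"spin":-0.15},
    {"offset":[0,0,0],"spin":-0.15},
    {"offset":[0,0,0],"spin":-0.15},
  ],
)

```text
time_s: 5.28
ee_pos: [618.1, 159.8, 157.4]
ee_rot: [179.9, 0.3, -171.9]
force: [4.9, 3.2, -1.8]
gripper_width: 13.6
gripper_force: 15.0
```

>>> arm_command(
  motion=[
    {"offset":[0,0,0],"spin":-0.13},
    {"offset":[0,0,0],"spin":-0.06},
    {"offset":[0,0,0],"spin":0},
    {"offset":[0,0,0],"spin":0},
  ],
)

```text
time_s: 5.78
ee_pos: [618.1, 160.0, 157.4]
ee_rot: [179.9, 0.4, -161.2]
force: [5.0, 3.0, -1.5]
gripper_width: 13.6
gripper_force: 15.0
```

>>> arm_command(
  motion=[
    {"offset":[0,0,0],"spin":0},
    {"offset":[0,0,0],"spin":0},
    {"offset":[0,0,0],"spin":0},
  ],
  jaw=0.05,
)

```text
time_s: 6.15
ee_pos: [615.6, 158.1, 156.6]
ee_rot: [-180.0, -0.0, -161.3]
force: [0.4, -0.3, -1.1]
gripper_width: 40.9
gripper_force: 0.0
```

>>> arm_command(
  motion=[
    {"offset":[0,0,-0.05],"spin":0},
    {"offset":[0,0,-0.05],"spin":0},
    {"offset":[0.03,-0.05,-0.0],"spin":0},
    {"offset":[0.03,-0.05,0],"spin":0},
    {"offset":[0.03,-0.05,0],"spin":0},
  ],
)

```text
time_s: 6.78
ee_pos: [578.2, -14.2, 256.8]
ee_rot: [-180.0, 0.0, -161.2]
force: [0.1, -1.6, 0.2]
gripper_width: 49.7
gripper_force: 0.0
```

```bash
cat > look.py <<'E'
import sys
from h import *
np.set_printoptions(precision=1,suppress=True)
tag=sys.argv[1]; k=np.array([618,159.])
for c in("top","side"):
    im,d=env.grab_frame(c); cv2.imwrite(f"pics/{c}_{tag}.png",im); H=cv2.cvtColor(im,cv2.COLOR_BGR2HSV).astype(int)
    v,u=np.nonzero(d>0); P=np.array([deproj(c,(a,b),d[b,a]) for a,b in zip(u[::1],v) if True]) if 0 else None
    m=env.camera_model(c); R=Rotation.from_euler("xyz",m["rotation"],degrees=True).as_matrix()
    P=(np.c_[(u-m["cx"])/m["fx"],(v-m["cy"])/m["fy"],np.ones(len(u))]*d[v,u][:,None])@R.T+m["eye"]; H=H[v,u]
    np.savez(f"{c}_{tag}.npz",P=P,H=H)
    r=np.hypot(*(P[:,:2]-k).T); a=np.degrees(np.arctan2(P[:,1]-k[1],P[:,0]-k[0]))%360
    s=(r>105)&(r<145)&(H[:,1]<60)&(H[:,2]>110)&(P[:,2]<35)&(a>190)&(a<212); Q=P[s]
    if len(Q)>5: print(c,"pointer",len(Q),Q.mean(0),"ang",a[s].mean(),np.percentile(a[s],[3,97]))
    s=(r<40)&(P[:,2]>160)&(P[:,2]<185); Q=P[s]
    w,V=np.linalg.eigh(np.cov(Q[:,:2].T)); print(c,"knob",len(Q),Q.mean(0),(Q.max(0)+Q.min(0))/2,"dir",np.degrees(np.arctan2(V[1,1],V[0,1]))%180+180)
    for n,h0,h1 in [("red",0,5),("blue",110,130),("green",50,75),("yellow",22,32)]:
        s=(r<150)&(r>50)&(P[:,2]>50)&(P[:,2]<125)&(H[:,1]>180)&(H[:,0]>=h0)&(H[:,0]<=h1)&(H[:,2]>60); Q=P[s]
        if len(Q)>5:
            print(c,n,len(Q),np.median(Q,0),"ang",np.median(a[s]),"z",np.percentile(Q[:,2],[2,98]),"r",np.percentile(r[s],[2,98]))
            if n=="red":
                t=np.radians(198.8); x=(Q[:,:2]-k)@[np.cos(t),np.sin(t)]; y=(Q[:,:2]-k)@[-np.sin(t),np.cos(t)]; print("  radial",np.percentile(x,[2,98]),"tang",np.percentile(y,[2,50,98]))
E
python3 look.py t1
python3 - <<'E'
import cv2
a=cv2.imread("pics/top_t1.png")[125:275,170:320]; b=cv2.imread("pics/side_t1.png")[160:270,270:400]
cv2.imwrite("pics/c2.png",cv2.hconcat([cv2.resize(a,(400,400),interpolation=2),cv2.resize(b,(400,400),interpolation=2)]))
E
```

```text
top pointer 32 [499.  124.4  12.7] ang 196.22222185761967 [194.2 198.9]
top knob 175 [617.2 156.8 170.1] [618.  157.3 169. ] dir 199.0401774051047
top red 140 [517.3 122.8 101.4] ang 199.80001926964823 z [ 79.6 108.7] r [ 89.2 121.9]
  radial [ 89.1 121.7] tang [-8.6  1.8 12.1]
top green 147 [676.1 241.8  99.2] ang 54.9452060240699 z [ 79.6 109.1] r [ 87.1 119.1]
top yellow 181 [554.1 239.9  98.8] ang 128.3704439994257 z [ 78.5 109.5] r [ 87.1 120.6]
side pointer 84 [503.1 118.7  10.1] ang 199.33779975279742 [193.2 203.3]
side knob 51 [616.2 153.6 165.1] [615.6 155.6 165.5] dir 195.5779567362552
side red 95 [516.  116.5  95.8] ang 203.5111598222741 z [ 72.1 106.4] r [ 94. 122.]
  radial [ 93.5 122. ] tang [-7.7  8.9 13.4]
side yellow 115 [552.3 237.2  91.8] ang 130.73584173245843 z [ 76.3 107.1] r [ 87.7 120.1]
```

View pics/c2.png

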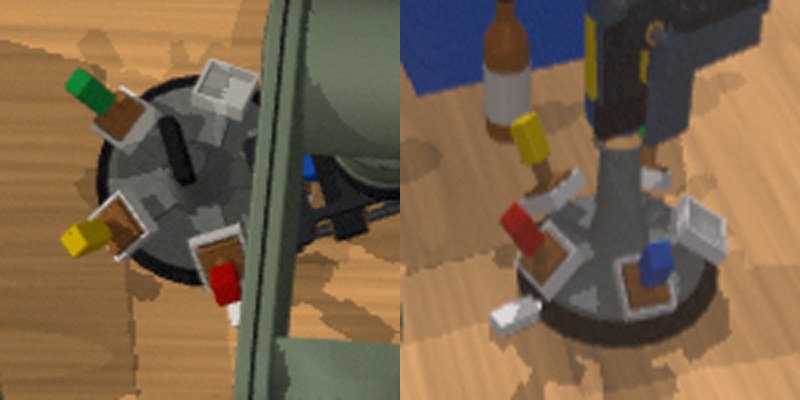

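The left half shows red at (225,283) over the pointer at (234,312). The right half shows red at (520,228) with the pointer at (515,315), so they look lined up. I'll refine the pointer angle from the unobstructed first frames.

```bash
python3 - <<'E'
from h import *
np.set_printoptions(precision=1,suppress=True)
for c in("top","side"):
  z=np.load(f"{c}_c.npz"); P,H=z["P"],z["H"]
  # foot ring centre: dark pixels low z
  for k in [(617.3,157.3)]:
    k=np.array(k); r=np.hypot(*(P[:,:2]-k).T); a=np.degrees(np.arctan2(P[:,1]-k[1],P[:,0]-k[0]))%360
    s=(r>100)&(r<145)&(H[:,1]<60)&(H[:,2]>110)&(P[:,2]<25)&(a>192)&(a<212); Q=P[s][:,:2]
    w,V=np.linalg.eigh(np.cov(Q.T)); print(c,len(Q),Q.mean(0),P[s][:,2].mean(),"ang",a[s].mean(),"dir",np.degrees(np.arctan2(V[1,1],V[0,1]))%180+180,cv2.minAreaRect(Q.astype(np.float32)))
    s=(r>60)&(r<110)&(H[:,2]<50)&(P[:,2]<30)&(P[:,2]>3)
    Q=P[s][:,:2]; 
    print("foot rect",len(Q),cv2.minEnclosingCircle(Q.astype(np.float32)),Q.min(0),Q.max(0))
E
```

```text
top 130 [506.  120.9] 12.980897320469687 ang 198.11775164118578 dir 199.61256293228553 ((506.22735595703125, 121.11338806152344), (34.68301010131836, 20.931495666503906), 19.93682098388672)
foot rect 552 ((617.1470947265625, 158.11492919921875), 94.72411346435547) [526.6  63.7] [709.4 249.9]
side 92 [505.4 119.1] 10.05195134408796 ang 198.87642063690498 dir 192.2439167825479 ((506.43597412109375, 120.57762908935547), (36.59326934814453, 24.092172622680664), 14.081053733825684)
foot rect 92 ((602.859130859375, 125.19993591308594), 85.61585235595703) [523.3  64.6] [682.3 161.7]
```

>>> arm_command(
  motion=[
    {"offset":[0.004,0.05,0],"spin":0},
    {"offset":[0.004,0.05,0],"spin":0},
    {"offset":[0.003,0.0516,0.02],"spin":0},
    {"offset":[0,0,0.04],"spin":0},
    {"offset":[0,0,0.04],"spin":0},
  ],
  jaw=0.05,
  newtons=10,
)

```text
time_s: 7.5
ee_pos: [519.5, 129.0, 156.1]
ee_rot: [180.0, 0.1, -161.1]
force: [-0.5, 0.6, -1.0]
gripper_width: 49.8
gripper_force: 0.0
```

>>> arm_command(
  motion=[
    {"offset":[0,0,0],"spin":0},
    {"offset":[0,0,0],"spin":0},
  ],
)

```text
time_s: 7.75
ee_pos: [520.8, 127.9, 158.1]
ee_rot: [-180.0, 0.1, -161.3]
force: [-0.7, 0.1, 0.5]
gripper_width: 49.9
gripper_force: 0.0
```

>>> arm_command(
  motion=[
    {"offset":[0.0025,-0.0015,0.02],"spin":0},
    {"offset":[0,0,0.02],"spin":0},
    {"offset":[0,0,0.02],"spin":0},
    {"offset":[0,0,0.014],"spin":0},
    {"offset":[0,0,0],"spin":0},
  ],
)

```text
time_s: 8.38
ee_pos: [518.1, 125.2, 82.8]
ee_rot: [180.0, 0.0, -161.3]
force: [-0.8, -0.0, -0.8]
gripper_width: 50.0
gripper_force: 0.0
```

```bash
python3 look.py t2 2>&1 | grep -A1 -E "red|knob"; python3 - <<'E'
import cv2
b=cv2.imread("pics/side_t2.png")[160:270,260:400]
cv2.imwrite("pics/c3.png",cv2.resize(b,(700,550),interpolation=2))
E
```

```text
top knob 133 [623.  158.7 170.2] [623.5 159.1 167.8] dir 199.8175407993156
top blue 15 [616.2  60.1  93.1] ang 268.8943523497485 z [ 76.8 105.8] r [ 89.2 120.2]
--
side knob 96 [617.7 155.9 167.4] [616.3 159.  167.1] dir 198.9978952189938
side red 40 [508.4 119.8 100.2] ang 199.86410855576145 z [ 81.7 106.8] r [105.9 123. ]
  radial [105.3 122.9] tang [-11.    2.1  13. ]
```

View pics/c3.png

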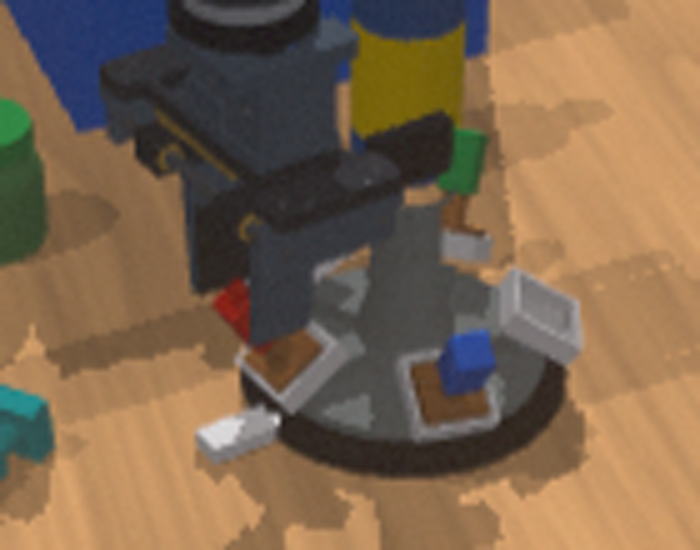

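The jaws straddle the red handle at crop (240,305), pocket in line with the pointer at (240,430). Closing, then a short lift along the stamp's axis.

>>> arm_command(
  motion=[
    {"offset":[0,0,0],"spin":0},
    {"offset":[0,0,0],"spin":0},
    {"offset":[0,0,0],"spin":0},
    {"offset":[0,0,0],"spin":0},
    {"offset":[0,0,0],"spin":0},
  ],
  jaw=0.0,
  newtons=10,
)

```text
time_s: 9.1
ee_pos: [518.0, 125.3, 82.9]
ee_rot: [180.0, 0.0, -161.3]
force: [0.3, 0.1, 2.8]
gripper_width: 22.1
gripper_force: 10.0
```

>>> arm_command(
  motion=[
    {"offset":[0.0027,0,-0.0042],"spin":0},
    {"offset":[0.0053,0,-0.0085],"spin":0},
    {"offset":[0.0053,0,-0.0085],"spin":0},
    {"offset":[0.0053,0,-0.0085],"spin":0},
    {"offset":[0.0053,0,-0.0085],"spin":0},
  ],
)

```text
time_s: 9.72
ee_pos: [494.7, 117.3, 121.6]
ee_rot: [180.0, 0.0, -161.3]
force: [-0.4, 0.3, -0.8]
gripper_width: 21.6
gripper_force: 10.0
```

>>> arm_command(
  motion=[
    {"offset":[0.005,0,-0.02],"spin":0},
    {"offset":[0,0,-0.02],"spin":0},
    {"offset":[0,0,-0.02],"spin":0},
    {"offset":[0,0,-0.02],"spin":0},
    {"offset":[0,0,0],"spin":0},
  ],
)

```text
time_s: 10.35
ee_pos: [491.2, 116.0, 202.5]
ee_rot: [-180.0, 0.2, -161.3]
force: [1.1, 0.8, -0.6]
gripper_width: 22.1
gripper_force: 10.0
```

```bash
python3 look.py t3 2>&1 | grep -A1 -E "red|knob|blue|green|yellow|pointer"; python3 - <<'E'
import cv2
b=cv2.imread("pics/side_t3.png")[120:270,240:400]
cv2.imwrite("pics/c4.png",cv2.resize(b,(640,600),interpolation=2))
E
```

```text
top knob 164 [618.3 157.2 170.1] [618.9 157.6 168.5] dir 199.00678795602008
top blue 17 [617.8  57.5  95.6] ang 269.89797336956036 z [ 77.8 108. ] r [ 88.6 120.7]
top green 149 [675.8 241.3  99.9] ang 54.989779431317125 z [ 79.8 108.4] r [ 87.4 119.2]
side pointer 85 [503.2 118.2  10.4] ang 199.62435184478886 [193.5 204.2]
side knob 98 [615.4 155.5 167.2] [617.6 157.3 167. ] dir 199.44255676427852
side yellow 31 [560.4 236.4  82.5] ang 125.4522546186311 z [ 77.1 107. ] r [ 85.6 111.1]
```

View pics/c4.png

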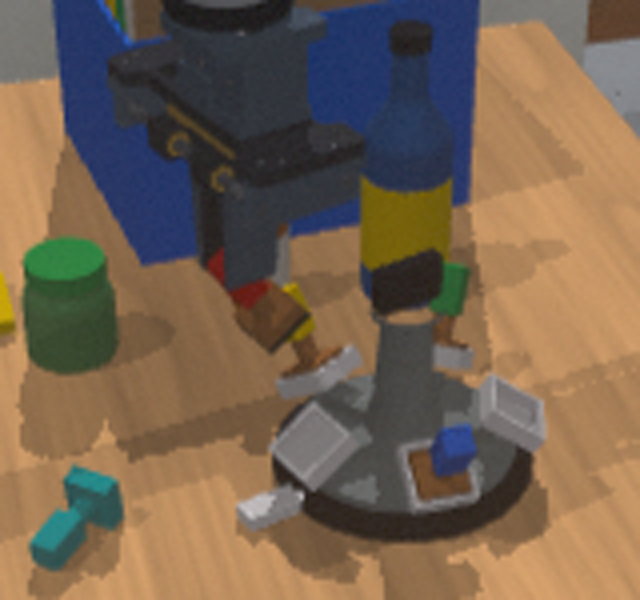

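The stamp is held, leaning, at crop (265,300), and its pocket at (312,445) is empty and lined up with the pointer. The others are undisturbed. Carrying it over the pad.

>>> arm_command(
  motion=[
    {"offset":[0,0,0],"spin":0.1},
    {"offset":[0.0158,-0.0427,0],"spin":0},
    {"offset":[0.0158,-0.0427,0],"spin":0},
    {"offset":[0.0158,-0.0427,0],"spin":0},
    {"offset":[0.0158,-0.0427,0],"spin":0},
  ],
)

```text
time_s: 11.08
ee_pos: [466.3, -66.0, 199.7]
ee_rot: [179.9, -0.1, -167.0]
force: [0.1, 0.6, -0.1]
gripper_width: 22.3
gripper_force: 10.0
```

>>> arm_command(
  motion=[
    {"offset":[0.0158,-0.0427,0],"spin":0},
    {"offset":[0.0158,-0.0427,0],"spin":0},
    {"offset":[0.0158,-0.0427,0],"spin":0},
    {"offset":[0.0158,-0.0427,0],"spin":0},
    {"offset":[0,0,0],"spin":0},
  ],
)

```text
time_s: 11.7
ee_pos: [443.2, -247.5, 199.4]
ee_rot: [179.9, -0.1, -167.2]
force: [-0.2, 1.5, -0.0]
gripper_width: 22.1
gripper_force: 10.0
```

>>> arm_command(
  motion=[
    {"offset":[0,0,0.04],"spin":0},
    {"offset":[0,0,0.04],"spin":0},
    {"offset":[0,0,0.03],"spin":0},
    {"offset":[0,0,0],"spin":0},
    {"offset":[0,0,0],"spin":0},
  ],
  newtons=5,
)

```text
time_s: 12.32
ee_pos: [444.9, -245.1, 91.6]
ee_rot: [-180.0, 0.1, -166.9]
force: [-0.1, -0.3, -0.2]
gripper_width: 21.8
gripper_force: 5.0
```

```bash
cat > shot.py <<'E'
import sys
from h import *
np.set_printoptions(precision=1,suppress=True)
t=sys.argv[1]; out=[]
for c,(x,y,w,h) in {"side":(270,260,130,110),"top":(360,180,110,110)}.items():
    im,d=env.grab_frame(c); cv2.imwrite(f"pics/{c}_{t}.png",im); out.append(cv2.resize(im[y:y+h,x:x+w],(400,int(400*h/w)),interpolation=2)[:338])
    hsv=cv2.cvtColor(im,cv2.COLOR_BGR2HSV); m=cv2.inRange(hsv,(0,200,110),(5,255,255)); m[:180]=0; m[380:]=0
    v,u=np.nonzero((m>0)&(d>0)); P=np.array([deproj(c,(a,b),d[b,a]) for a,b in zip(u,v)]).reshape(-1,3); P=P[P[:,2]>35] if len(P) else P
    P=P[(abs(P[:,0]-470)<100)&(abs(P[:,1]+240)<100)]
    if len(P): print(c,"red",len(P),P.mean(0),P.min(0),P.max(0))
cv2.imwrite(f"pics/z_{t}.png",cv2.hconcat(out))
print(env.state()["ee_pos"],env.state()["force"],env.state()["gripper_width"])
E
python3 shot.py p1
```

```text
side red 17 [ 432.7 -246.7  105.6] [ 427.7 -257.5   82. ] [ 447.9 -238.9  111.4]
[ 445.3 -245.6   92.2] [-1.  -0.   0.1] 22.01767784972927
```

View pics/z_p1.png

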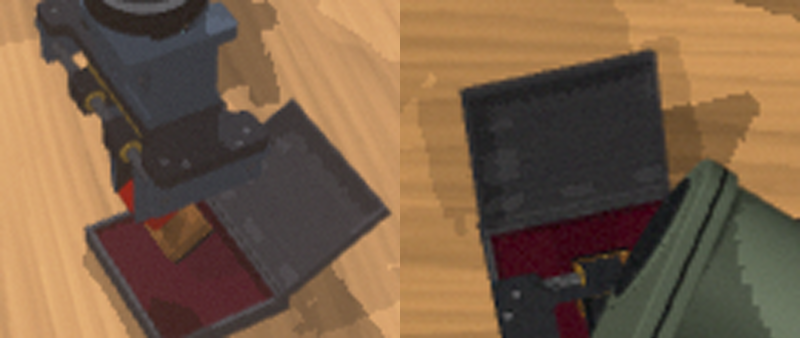

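The stamp is held, leaning, over the felt at left crop (170,215), and the pad is clear. Lowering with a light grip to find contact.

>>> arm_command(
  motion=[
    {"offset":[0,0,0.01],"spin":0},
    {"offset":[0,0,0.01],"spin":0},
    {"offset":[0,0,0.006],"spin":0},
    {"offset":[0,0,0],"spin":0},
  ],
  newtons=3,
)

```text
time_s: 12.92
ee_pos: [443.9, -245.2, 64.1]
ee_rot: [179.9, -0.1, -167.0]
force: [-0.9, 0.6, 0.1]
gripper_width: 22.1
gripper_force: 3.0
```

>>> arm_command(
  motion=[
    {"offset":[0,0,0.001],"spin":0},
    {"offset":[0,0,0.001],"spin":0},
    {"offset":[0,0,0],"spin":0},
  ],
)

```text
time_s: 13.3
ee_pos: [444.4, -245.5, 63.2]
ee_rot: [-180.0, 0.0, -167.0]
force: [-1.0, 0.4, 2.2]
gripper_width: 22.1
gripper_force: 3.0
```

>>> arm_command(
  motion=[
    {"offset":[0,0,0.001],"spin":0},
    {"offset":[0,0,0.001],"spin":0},
    {"offset":[0,0,0],"spin":0},
  ],
)

```text
time_s: 13.68
ee_pos: [444.3, -245.5, 61.0]
ee_rot: [-180.0, 0.0, -167.0]
force: [-1.6, -0.1, 4.2]
gripper_width: 22.0
gripper_force: 3.0
```

>>> arm_command(
  motion=[
    {"offset":[-0.003,0,0],"spin":0},
    {"offset":[-0.003,0,0],"spin":0},
    {"offset":[-0.003,0,0],"spin":0},
    {"offset":[-0.003,0,0],"spin":0},
  ],
)

```text
time_s: 14.18
ee_pos: [456.3, -242.6, 60.7]
ee_rot: [180.0, 0.0, -167.0]
force: [-0.7, -0.5, 2.5]
gripper_width: 22.0
gripper_force: 3.0
```

```bash
python3 shot.py p2
```

```text
side red 21 [ 441.9 -244.2   83.6] [ 438.2 -254.4   81. ] [ 446.4 -235.6   86.2]
[ 456.5 -242.6   60.7] [0.2 0.4 0.8] 21.713740968403595
```

View pics/z_p2.png

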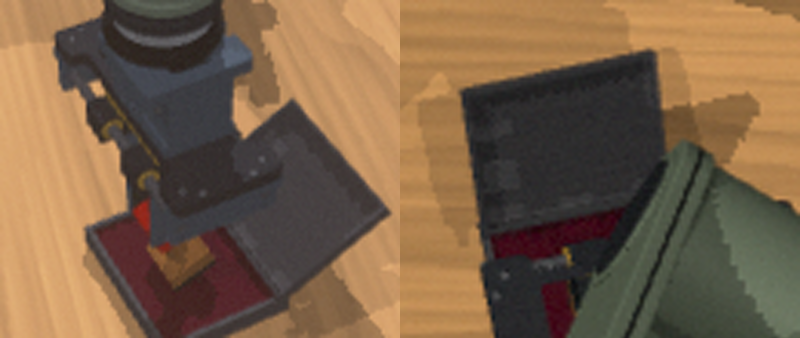

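In this view the stamp has its low edge on the felt at left crop (185,280) and still leans. I'll measure the lean numerically from the point cloud.

```bash
cat > lean.py <<'E'
# fit lean angle and slide of the stamp in the grip by matching a rendered silhouette-free point set: points in the (o,z) plane rel. grasp point
from h import *
from scipy.optimize import minimize
np.set_printoptions(precision=1,suppress=True)
im,d=env.grab_frame("side"); st=env.state()
hsv=cv2.cvtColor(im,cv2.COLOR_BGR2HSV).astype(int)
tcp=np.array(st["ee_pos"]); yaw=np.radians(193); o=np.array([np.cos(yaw),np.sin(yaw)]); n=np.array([-o[1],o[0]])
v,u=np.mgrid[180:380,240:420]; v=v.ravel();u=u.ravel(); k=d[v,u]>0; u,v=u[k],v[k]
m=env.camera_model("side"); R=Rotation.from_euler("xyz",m["rotation"],degrees=True).as_matrix()
P=(np.c_[(u-m["cx"])/m["fx"],(v-m["cy"])/m["fy"],np.ones(len(u))]*d[v,u][:,None])@R.T+m["eye"]; H=hsv[v,u]
q=np.c_[(P[:,:2]-tcp[:2])@o,(P[:,:2]-tcp[:2])@n,P[:,2]]
near=(abs(q[:,0])<55)&(abs(q[:,1])<26)&(q[:,2]>15)
red=near&((H[:,0]<6)|(H[:,0]>175))&(H[:,1]>190)&(H[:,2]>90)&(q[:,2]>30)
brown=near&(H[:,0]>=7)&(H[:,0]<=20)&(H[:,1]>90)&(q[:,2]<75)
A,B=q[red],q[brown]
print("red",len(A),A.min(0),A.max(0)); print("brown",len(B),B.min(0),B.max(0))
def sd(p,box): # signed distance to rotated box half sizes
    e=np.abs(p)-box; return np.hypot(*np.maximum(e,0).T)+np.minimum(e.max(1),0)
def cost(x,full=False):
    a,ox,oz=x; ax=np.array([np.sin(a),np.cos(a)]); sx=np.array([np.cos(a),-np.sin(a)])
    def loc(Q): r=Q[:,[0,2]]-[ox,oz]; return np.c_[r@sx,r@ax]
    f=np.maximum(sd(loc(B)-[0,8],[18,8]),0)
    f=np.minimum(f,np.maximum(sd(loc(B)-[0,25],[8,9]),0)); h=np.maximum(sd(loc(A)-[0,53],[11,19]),0)
    # extents: model foot must be covered: compare extreme corners
    pen=sum(min(np.hypot(*(B[:,[0,2]]-(np.array([ox,oz])+sx*c[0]+ax*c[1])).T).min(),8)**2 for c in ((18,0),(-18,0),(-18,16)))
    return np.minimum(f,8).__pow__(2).sum()+np.minimum(h,8).__pow__(2).sum()+pen
best=min((minimize(cost,[np.radians(a),ox,oz],method="Nelder-Mead") for a in range(-5,50,5) for ox in(-30,-20,-10,0) for oz in (12,20,)),key=lambda r:r.fun)
a,ox,oz=best.x; g=np.array([0,tcp[2]+5])-[ox,oz]
print("lean deg",np.degrees(a),"die centre rel tcp",ox,oz,"grip s",g@[np.sin(a),np.cos(a)],"off",g@[np.cos(a),-np.sin(a)],"cost/pt",best.fun/(len(A)+len(B)),"low corner z",oz-18*np.sin(abs(a)),"tcp",tcp)
E
python3 lean.py
```

```text
red 26 [ 6.3 -8.3 56.9] [18.3 10.4 86.4]
brown 205 [-31.6 -15.5  15.3] [16.1 20.  70.5]
lean deg 20.64784682695773 die centre rel tcp -16.262183773475687 20.074954060409535 grip s 48.44422582251743 off -0.8766886144320113 cost/pt 0.8904107297438713 low corner z 13.72773619763979 tcp [ 456.5 -242.6   60.7]
```

>>> arm_command(
  motion=[
    {"offset":[-0.004,0,0.001],"spin":0},
    {"offset":[-0.004,0,0.001],"spin":0},
    {"offset":[-0.004,0,0.001],"spin":0},
    {"offset":[-0.003,0,0.001],"spin":0},
    {"offset":[0,0,0],"spin":0},
  ],
)

```text
time_s: 14.95
ee_pos: [471.1, -239.2, 56.7]
ee_rot: [-180.0, 0.0, -167.0]
force: [0.5, 1.2, 2.7]
gripper_width: 22.1
gripper_force: 3.0
```

```bash
python3 lean.py
```

```text
red 32 [ 8.4 -8.5 57.9] [17.7  9.1 88.6]
brown 234 [-44.5 -19.3  15. ] [16.2 20.4 52.1]
lean deg 8.675556606644415 die centre rel tcp -2.7860769807870724 17.19805722602278 grip s 44.41534341661354 off -3.958788497771271 cost/pt 0.31714674575090057 low corner z 14.482953470804222 tcp [ 470.9 -239.3   56.7]
```

>>> arm_command(
  motion=[
    {"offset":[-0.003,0,0.0005],"spin":0},
    {"offset":[-0.003,0,0.0005],"spin":0},
    {"offset":[-0.001,0,0.001],"spin":0},
    {"offset":[0,0,0.001],"spin":0},
    {"offset":[0,0,0],"spin":0},
  ],
)

```text
time_s: 15.62
ee_pos: [477.7, -237.6, 54.0]
ee_rot: [-180.0, 0.0, -167.0]
force: [1.0, 0.9, 3.9]
gripper_width: 22.2
gripper_force: 3.0
```

```bash
python3 lean.py; python3 shot.py p3
```

```text
red 38 [ 7.1 -8.2 49.4] [16.7 10.3 86.8]
brown 242 [-15.2 -18.4  15. ] [22.  20.  53.5]
lean deg 0.9694358635528612 die centre rel tcp 4.652099563201558 16.066993123066148 grip s 42.82062749840385 off -5.377353189621854 cost/pt 0.15392513246484946 low corner z 15.762450395657 tcp [ 477.7 -237.6   54. ]
side red 19 [ 464.1 -238.1   81.3] [ 461.6 -246.4   54.4] [ 469.1 -231.1   87. ]
[ 477.5 -237.7   54. ] [0.3 1.6 2.7] 22.108485184941195
```

View pics/z_p3.png

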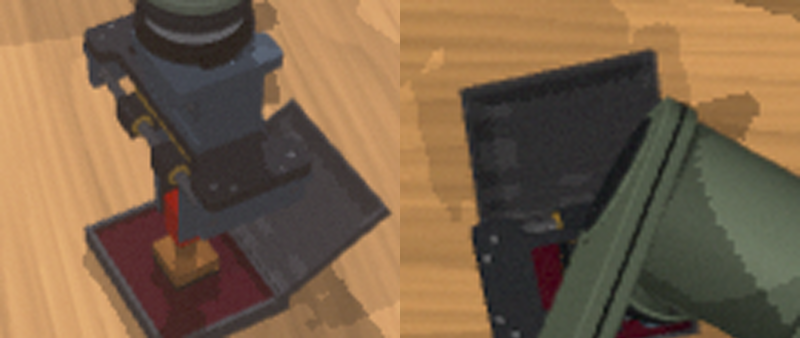

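The stamp now stands upright and flat on the felt: in the left crop the handle is at (178,215) and the foot at (185,262), well inside the rim. Releasing and lifting straight up.

>>> arm_command(
  motion=[
    {"offset":[0,0,-0.001],"spin":0},
    {"offset":[0,0,0],"spin":0},
    {"offset":[0,0,0],"spin":0},
    {"offset":[0,0,0],"spin":0},
  ],
  jaw=0.05,
)

```text
time_s: 16.27
ee_pos: [477.2, -237.7, 54.7]
ee_rot: [180.0, -0.0, -167.0]
force: [0.3, 1.1, 0.1]
gripper_width: 49.8
gripper_force: 0.0
```

>>> arm_command(
  motion=[
    {"offset":[0,0,-0.01],"spin":0},
    {"offset":[0,0,-0.025],"spin":0},
    {"offset":[0,0,-0.05],"spin":0},
    {"offset":[0,0,-0.05],"spin":0},
    {"offset":[0,0,-0.05],"spin":0},
  ],
)

```text
time_s: 16.9
ee_pos: [477.2, -237.6, 242.3]
ee_rot: [-180.0, 0.0, -167.0]
force: [1.2, -0.5, -1.1]
gripper_width: 50.0
gripper_force: 0.0
```

>>> arm_command(
  motion=[
    {"offset":[0.05,0,0],"spin":0},
    {"offset":[0.05,0,0],"spin":0},
    {"offset":[0.04,0,0],"spin":0},
    {"offset":[0,0,0],"spin":0},
  ],
)

```text
time_s: 17.4
ee_pos: [339.0, -269.4, 240.8]
ee_rot: [-179.9, 0.0, -167.1]
force: [-0.6, 0.9, 0.1]
gripper_width: 49.8
gripper_force: 0.0
```

```bash
python3 shot.py p4; python3 look.py t5 | grep -v "^  "; python3 - <<'E'
from h import *
a=cv2.imread("pics/side_p4.png")[180:390,240:460]; b=cv2.imread("pics/top_p4.png")[110:320,100:460]
cv2.imwrite("pics/fin.png",cv2.hconcat([cv2.resize(a,(390,372),interpolation=2),cv2.resize(b,(400,372),interpolation=2)]))
E
```

```text
side red 82 [ 474.2 -241.4   79.5] [ 463.8 -251.1   51.8] [ 484.  -227.3   87.4]
top red 102 [ 475.4 -237.5   81.9] [ 464.7 -251.3   52.9] [ 487.3 -227.3   90.8]
[ 341.4 -269.5  240.6] [ 0.1 -0.1 -1.1] 49.97651510384193
top pointer 113 [504.6 120.6  12.9] ang 198.73360092965058 [193.8 203.5]
top knob 174 [617.3 156.9 169.9] [617.8 157.2 168.3] dir 198.71763869753795
top blue 14 [624.3  48.2  97.5] ang 273.5407309197048 z [ 78.9 104.7] r [ 88.8 121.5]
top green 150 [675.8 241.1  99.3] ang 54.951352652168296 z [ 78.5 110.5] r [ 87.8 119.8]
top yellow 182 [554.2 239.6  99. ] ang 128.42679128657738 z [ 79.6 108.3] r [ 87.1 120.5]
side pointer 84 [503.2 118.7  10. ] ang 199.39658329119908 [193.1 204.2]
side knob 96 [615.4 155.4 167.5] [616.1 157.9 166.9] dir 198.59683073894607
side yellow 116 [552.6 237.4  92.3] ang 131.0925400292209 z [ 75.1 107.4] r [ 88.1 118.5]
```

View pics/fin.png

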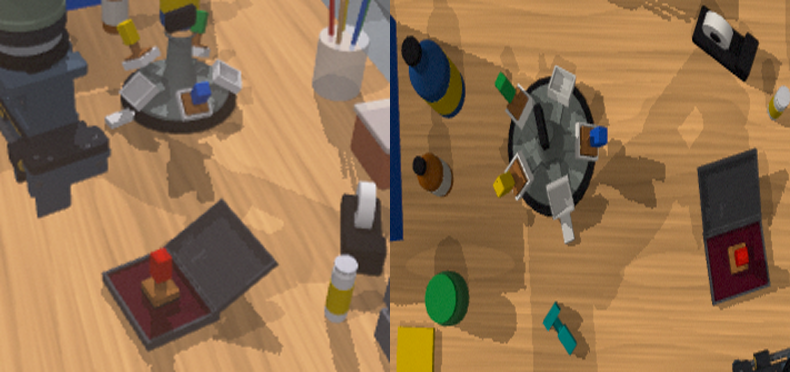

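The final picture shows the red stamp upright mid-felt at left (160,280) and right (740,258). The empty red pocket is in line with the pointer at right (562,215), and everything else is in place.

```bash
python3 -c "
from workcell import env
print(env.job_done())"
```

```text
the job is handed in; nothing more can be done
None
```

The rack is turned so the red pocket lines up with the white pointer, the red stamp stands upright near the middle of the ink pad felt, nothing else looked disturbed in the last pictures, and the job is handed in at about 18 s of the 67 s allowed.

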